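Draw out the length stop of a cross-cut fence and hold it on its mark

ROBOT

A 6-joint arm with a two-finger parallel gripper is mounted at the origin on the work surface. World frame = base frame: x ahead of the robot, y to its left, z up, the work surface at z = 0. Lengths are in mm, angles in rad, forces in N, time in s.
With the tool pointing down it reaches from about 350 to 875 mm from the base axis. Payload 4.2 kg.
Tool frame: the origin (TCP) lies between the finger pads; the fingertips stand 17 mm ahead of it and the grasp point (between the pads) lies 2 mm behind it; z points along the fingers, y is the line along which they close (so a half turn about z gives the same grasp; the last joint's range is limited). The gripper opens to 85 mm and grips with 20 to 120 N. Pads are 22 mm wide; open, the fingers measure 114 mm over their backs; the gripper's body (76 mm by 85 mm) begins 54 mm behind the grasp point. The pads swing forward as they close: fully open they stand 13 mm farther back than shut.
Start: joints at [1.508, 0.385, 0.008, 0, -1.194, -0.259], TCP at [197.639, 592.906, 248.312] pointing down, gripper open.
Joint ranges: [-3.14, 3.14], [-1.21, 2.06], [-1.07, 1.41], [-3.16, 2.05], [-2.99, -0.16], [-3.1, 3.1]. Speed limits (rad/s): [2.79, 2.79, 3.14, 3.14, 3.14, 3.14].

INTERFACE

Orientations are given as a unit quaternion [x, y, z, w].
In Python, from bench import arm gives the robot as it stands.
- The arm moves only by the tool jog_arm, called after "Emit:" as name(argument=value, ...) on one line, values as JSON. Schema: {"type":"object","properties":{"rows":{"type":"object","properties":{"steps":{"type":"array","items":{"type":"array","items":{"type":"number"},"minItems":6,"maxItems":6},"minItems":1,"maxItems":10}},"additionalProperties":false,"required":["steps"]},"finger_gap":{"type":"number"},"only":{"type":"string"},"quiet":{"type":"boolean"},"lines":{"type":"string"}},"required":["rows"],"additionalProperties":false}. rows is an object whose key "steps" holds a list of rows, 1 to 10 of them, each of 6 numbers: dx, dy, dz in mm, then a rotation vector rx, ry, rz in rad; each row is the pose to reach, as a shift and turn from the pose commanded when the call began, along the tool's axes at that moment; what a row does not reach only later rows make up. A row lasts 1/10 s, in which the tool goes at most 50 mm and 0.15 rad, less where a joint would pass 70% of its speed; a pose out of reach is approached as far as the arm can. finger_gap is the finger opening in mm, set as the call begins (left out keeps the last). The fingers move at their own pace and stop on an object; the grip force is fixed at half the most. Time passes only in rows, so rows that do not move let the fingers close. The tool returns the time, the measured TCP pose, the force, the opening and the grip force at its end. only (a regular expression) keeps the lines of the reply that match it, lines (a string "A,B") keeps lines A to B, and quiet returns only ok. Input that does not fit is refused with a message, and nothing moves.
- arm.read_state(): the state, without advancing time (a new reading comes with each control period).
- arm.get_image(name): name is "scene" or "top" or "wrist"; returns the picture (384x512x3 uint8, blue, green, red); there is no depth.
- arm.get_calibration(name): a dict with "K" (3x3 intrinsics, pixels), "rvec" (rotation vector, rad) and "tvec" (3), from world to camera coordinates, as OpenCV has them. Camera axes: x right, y down, z forward; pixel columns grow to the right and rows downward; lengths in mm; the calibration is good to about 2 mm. The wrist camera is an equidistant fisheye: a pixel r from the principal point sees the ray r / f radians off the axis. A picture is of the moment at which its call begins: read the wrist's pose just before it. get_calibration takes no time and is no camera call; for the wrist camera it gives the pose at the moment of the call.
- arm.job_done(): hands the job in; it is judged then, once.
The state is a dict: "clock": time; "joints": joint angles; "joint_vel": joint speeds; "joint_efforts": joint torques, N m; "position": TCP position; "ee_rot": TCP orientation; "contact_force": force on the tool from outside, world axes, zero at the start; "wrist_torque": the same for the moment, N m; "gripper_width": finger opening in mm; "grasp_force": force on a finger pad.
Only numpy, scipy, OpenCV 4.12 (cv2) and the standard library are available. Lean on these libraries where they do the work, as an engineer would, in place of code of your own. Each camera call takes 0.05 s, during which the arm holds its last target. There are 200 camera calls.

TASK

Set the telescoping length stop of the cross-cut fence for me: squeeze its lock button in, draw the arm out until the third long line of its scale, counted from the stop head, is level with the mouth of the fence, and keep hold of it there. Finish still holding the grip with the button squeezed in, because a return spring pulls the arm back while the lock is open. Do not force the arm while it is locked, and leave the wooden blank, the saw, the square and the tape where they are.

Things in the scene. Friction and masses are not known exactly. Their poses are not given: they have to be found in the camera images.
- stop_fence: Cross-cut station bolted to the bench: plywood bed 165 x 420 mm, 18 mm thick, and on it an aluminium T-slot fence 34 mm wide, its top 78 mm above the bench. Origin: on the bench, under the mouth of the fence. y axis: level, along the fence, the way the arm draws out. x axis: level, across, to the side where the blank lies and the lock button faces. z is up. Placed and turned anew in every episode.
- fence_mouth (a point): The mouth: the open end of the hollow fence from which the telescoping arm comes, the outer face of a black collar 36 mm wide, 6 mm thick and 80 mm high above the bench. The point lies in the plane of the mouth on the fence's centre line, 78 mm above the bench. Same axes as stop_fence.
- stop_head (a point): Grey stop head on the outer end of the arm (the arm is a bar 22 mm wide, its top 70 mm above the bench): 32 mm along x, 36 mm along y, from 20 to 78 mm above the bench. A steel paddle at its inner face reaches 66 mm out to +x, from 22 to 66 mm above the bench. The point is on the head's inner face, the one towards the mouth, 78 mm above the bench. It moves with the arm; axes as stop_fence.
- stop_grip (a point): Middle of the black pinch grip that stands on the stop head, 106 mm above the bench and 18 mm beyond the head's inner face; axes as stop_fence. The grip is 22 mm along x and 28 mm along y, from 73 to 127 mm above the bench. Its flat ribbed -x face, 11 mm from this point, is the thumb rest; its +x face carries the lock button. Both sides are free, so it is pinched from above, across x.
- button_cap (a point): Centre of the outer face of the grey lock button on the grip's +x face; the button is 22 mm along y, 32 mm high, and its face is 19 mm from stop_grip when out, 13 mm when fully in. Thumb rest to button face is 30 mm when out and 24 mm when squeezed. Axes as stop_fence; it moves with the button.
- stop_arm (a joint): How far the arm is drawn out, m: the gap from the mouth to the inner face of the stop head. 0 = in, 0.200 = end of travel; it starts locked at 0.02 to 0.07. On the bar are short lines every 10 mm and long ones (right across) every 50 mm from the head's inner face: the third long line is at the mouth at 0.150. With the lock open a spring pulls the arm in with about 3 N.
- lock_button (a joint): How far the sprung lock button is squeezed in, towards the thumb rest (-x), in m: 0 = out, the arm is locked by a brake that holds about 20 N; 0.006 = fully in, the arm is free. It begins to move at about 7 N and is fully in at 12 N. The brake is clear from about 0.001 and grips again when the button comes out.
- blank: Bystander: dark wooden blank 45 x 460 x 42 mm, lying on the bed along the fence's +x face. Origin in the centre of its underside.
- tape: Bystander: roll of tape lying flat on the bench, 104 mm across, 24 mm high. Origin in the centre of its underside.
- backsaw: Bystander: small back saw lying flat on the bench, about 370 mm long and 26 mm high. Its origin is below the middle of the saw.
- square: Bystander: try square lying on the bench, wooden stock 20 x 100 x 18 mm and steel blade 150 mm long. Origin in the centre of the stock's underside.

How it is judged:
By the outcome, as a careful person would: the job done as asked, in the order asked, and still so for the second after the job is handed in, while the arm keeps its last pose, push and grip.
It also fails if it takes over 32 s, if anything falls off the work surface, if the arm or the gripper's body presses on something with over 40 N, if the wrist force passes 120 N, or if a joint passes its speed limit or range.

## Working session

There is one attempt and no reset: what is moved stays moved. The work goes in short steps, Python scripts to look and compute and a tool call to move; the robot and the scene stay as the last step left them, time stands still between calls to the robot, and variables do not carry over. Pictures are saved under pics/ and viewed, at most 10 in all, crops included, and the job is handed in when it is done.

```bash
ls; mkdir -p pics
```

Run:
```python
from bench import arm
import cv2,numpy as np
for n in("scene","top"):
    c=arm.get_calibration(n);print(n,c)
    cv2.imwrite(f"pics/{n}0.png",arm.get_image(n))
print(arm.read_state())
```

```text
bench.py
pics
scene {'K': array([[398.3493016 ,   0.        , 256.51794586],
       [  0.        , 398.3493016 , 198.42870597],
       [  0.        ,   0.        ,   1.        ]]), 'rvec': array([ 1.8298633 ,  1.81106351, -0.6554804 ]), 'tvec': array([ 110.55268634, -365.56434096, 1343.44777986])}
top {'K': array([[443.12365601,   0.        , 258.45188417],
       [  0.        , 443.12365601, 194.34895349],
       [  0.        ,   0.        ,   1.        ]]), 'rvec': array([ 2.14569626, -2.13728326,  0.1724097 ]), 'tvec': array([-114.21917216,  556.26745463,  889.67224386])}
{'clock': 0.1, 'joints': array([ 1.50760455e+00,  3.85483011e-01,  6.75938231e-03, -4.03339759e-04,
       -1.19397819e+00, -2.58623892e-01]), 'joint_vel': array([ 0.00020164, -0.00141933,  0.00328287,  0.0009918 , -0.00198777,
        0.00216285]), 'joint_efforts': array([-4.83455460e-04, -3.93318021e+01,  1.88931048e+01,  4.19795930e+00,
       -2.58349988e-03,  6.78159225e-06]), 'position': array([197.50310566, 592.46789545, 247.33238585]), 'ee_rot': array([ 9.87069856e-01, -1.60287731e-01, -9.36053999e-05,  9.66487265e-04]), 'contact_force': array([ 0.06131316, -0.45268481,  0.24181443]), 'wrist_torque': array([0.04652627, 0.03813875, 0.00092012]), 'grasp_force': 0.0, 'gripper_width': 85.64413020543066}
```

View pics/scene0.png

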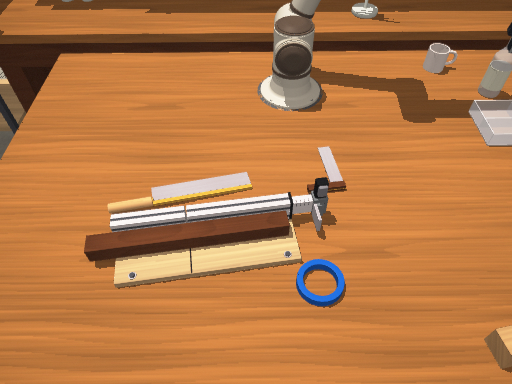

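View pics/top0.png

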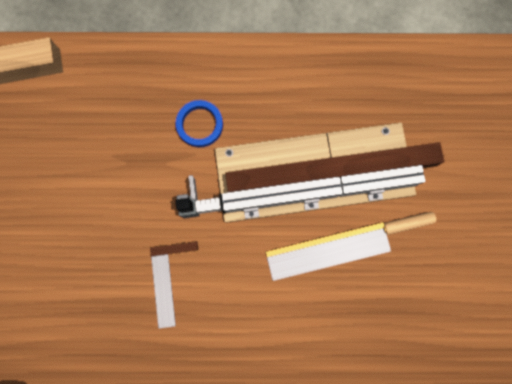

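The scene view shows the fence mouth at about (292,205) and the grip at (320,190). In the top view the mouth is at about (220,203), the grip at (184,205), and the fence's far end at (424,176). I'll zoom in on the grip and mouth next.

Create h.py:
```python
import cv2,numpy as np
from bench import arm
def cast(n,uv,z):
    c=arm.get_calibration(n);R=cv2.Rodrigues(c["rvec"])[0];t=c["tvec"]
    uv=np.atleast_2d(np.float64(uv))
    d=np.c_[cv2.undistortPoints(uv[:,None],c["K"],None)[:,0],np.ones(len(uv))]@R
    o=-R.T@t
    return o+d*((z-o[2])/d[:,2])[:,None]
def proj(n,P):
    c=arm.get_calibration(n);return cv2.projectPoints(np.atleast_2d(np.float64(P)),c["rvec"],c["tvec"],c["K"],None)[0][:,0]
```

Run:
```python
from h import *
t=cv2.imread("pics/top0.png");s=cv2.imread("pics/scene0.png")
a=cv2.resize(t[170:220,165:235],None,fx=8,fy=8,interpolation=cv2.INTER_CUBIC)
b=cv2.resize(s[170:235,280:350],None,fx=8,fy=8,interpolation=cv2.INTER_CUBIC)
b=cv2.resize(b[:400],(560,400)) if 0 else b
cv2.imwrite("pics/c1.png",a);cv2.imwrite("pics/c2.png",b)
print(cast("top",[(220,203),(424,176)],78),cast("top",[(184,205)],127),cast("scene",[(292,197),(111,218)],78),cast("scene",[(321,181)],127))
```

```text
[[ 533.28463293  -34.22050455   78.        ]
 [ 590.77093328 -450.43874494   78.        ]] [[522.39045218  30.28482278 127.        ]] [[ 534.68258947  -31.47297981   78.        ]
 [ 591.9740007  -446.13563641   78.        ]] [[528.78633825  31.83888758 127.        ]]
```

View pics/c1.png

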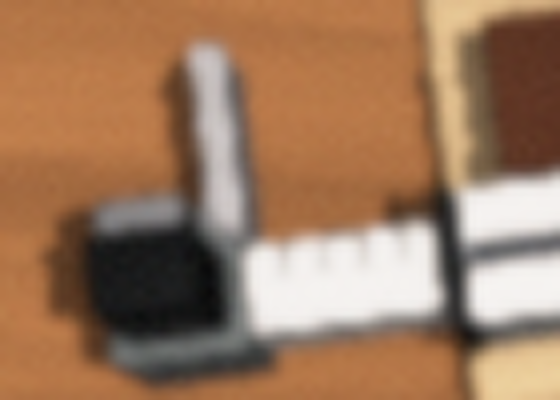

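View pics/c2.png

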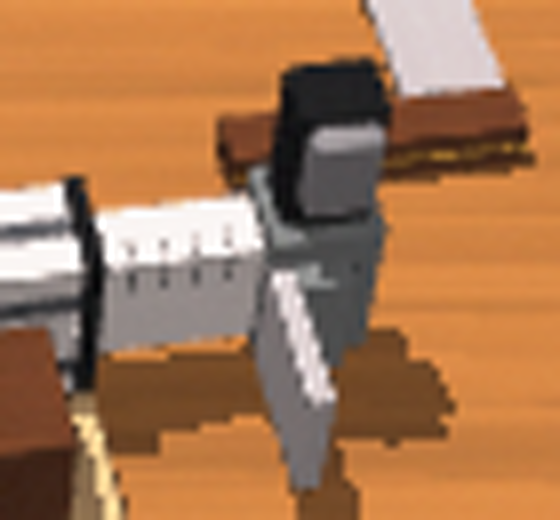

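The crops show the grip's top centre near (183.7,204.8) in the top view and near (321.9,179.8) in the scene view. Four short lines are visible, so the gap is about 47 mm. The button faces away from the robot, towards +x.

Add to h.py:
```python
from scipy.spatial.transform import Rotation as Ro
def delta(p,psi,s=None):
    "tool-axis shift and turn to TCP p, tool down, tool y along world heading psi"
    s=s or arm.read_state();R=Ro.from_quat(s["ee_rot"])
    y=np.array([np.cos(psi),np.sin(psi),0]);z=np.array([0,0,-1.]);T=Ro.from_matrix(np.c_[np.cross(y,z),y,z])
    return np.round(R.inv().apply(np.array(p)-s["position"]),1),np.round((R.inv()*T).as_rotvec(),3)
```

Run:
```python
from h import *
print(cast("top",[(220.6,203.1)],80),cast("top",[(195.2,205.6)],78),cast("top",[(183.7,204.8)],127))
print(cast("scene",[(291,193.1)],80),cast("scene",[(321.9,179.8)],127))
# fence line from top: bright low-sat pixels right of collar
t=cv2.imread("pics/top0.png");h=cv2.cvtColor(t,cv2.COLOR_BGR2HSV)
m=((h[...,1]<40)&(h[...,2]>190)).astype(np.uint8);m[:, :228]=0;m[:,415:]=0;m[225:]=0;m[:150]=0
n,l,st,_=cv2.connectedComponentsWithStats(cv2.morphologyEx(m,cv2.MORPH_CLOSE,np.ones((5,5))))
k=1+st[1:,4].argmax();v,u=np.nonzero(l==k);print(st[k])
P=cast("top",np.c_[u,v],78)[:,:2];c=P.mean(0);d=np.linalg.svd(P-c,full_matrices=False)[2][0];d*=np.sign(d[1])
print("centre",c,"dir",d,"x at y=-33",c+d*((-33-c[1])/d[1]))
psi=np.arctan2(d[1],d[0])-np.pi/2;print("psi",psi)
for q in(psi,psi+np.pi):print(delta([525,31.5,200],q))
```

```text
[[532.81034799 -35.60196026  80.        ]] [[527.77553159  15.7620215   78.        ]] [[522.77305459  30.8685253  127.        ]]
[[524.25063397 -33.29261557  80.        ]] [[525.11788527  34.31172235 127.        ]]
[ 228  167  187   43 3216]
centre [ 564.62559521 -240.88257288] dir [-0.1442354  0.9895434] x at y=-33 [534.32472539 -33.        ]
psi 0.14474024851770784
(array([488.2, 428.4,  48.2]), array([ 1.000e-03,  2.000e-03, -2.038e+00]))
(array([488.2, 428.4,  48.2]), array([ 2.000e-03, -1.000e-03,  1.104e+00]))
```

Emit:
jog_arm(rows={"steps":[[35, 31, 0, 0, 0, 0.11], [70, 62, 0, 0, 0, 0.22], [105, 93, 0, 0, 0, 0.33], [140, 124, 0, 0, 0, 0.44], [175, 155, 0, 0, 0, 0.55], [210, 186, 0, 0, 0, 0.66], [245, 217, 0, 0, 0, 0.77], [280, 248, 0, 0, 0, 0.88], [315, 279, 0, 0, 0, 0.99], [350, 310, 0, 0, 0, 1.104]]}, finger_gap=60)

```text
clock: 1.1
position: [432.0, 186.3, 248.2]
ee_rot: [0.755, -0.656, -0.0, 0.0]
contact_force: [1.4, 1.5, 0.2]
gripper_width: 59.7
grasp_force: 0.0
```

Run:
```python
from h import *
print(delta([525,31.5,200],.1435+np.pi))
```

```text
(array([166.3, -70.4,  48.2]), array([ 0.   ,  0.   , -0.003]))
```

Emit:
jog_arm(rows={"steps":[[40, -17, 12, 0, 0, 0], [80, -34, 24, 0, 0, 0], [120, -51, 36, 0, 0, 0], [166, -70, 48, 0, 0, -0.003], [166, -70, 48, 0, 0, -0.003], [166, -70, 48, 0, 0, -0.003]]})

```text
clock: 1.7
position: [524.7, 32.7, 199.3]
ee_rot: [0.756, -0.654, -0.001, 0.001]
contact_force: [-0.3, -0.5, 0.7]
gripper_width: 60.2
grasp_force: 0.0
```

Run:
```python
from h import *
c=arm.get_calibration("wrist");im=arm.get_image("wrist");print(c,arm.read_state()["position"])
np.savez("w1",K=c["K"],r=c["rvec"],t=c["tvec"]);cv2.imwrite("pics/w1.png",im)
```

```text
{'K': array([[297.31863964,   0.        , 257.63383316],
       [  0.        , 297.31863964, 192.53668255],
       [  0.        ,   0.        ,   1.        ]]), 'rvec': array([-0.22016138,  3.06796233,  0.49939764]), 'tvec': array([524.42704055,  14.54206278, 348.57901819])} [524.61342249  33.71110123 199.90317277]
```

View pics/w1.png

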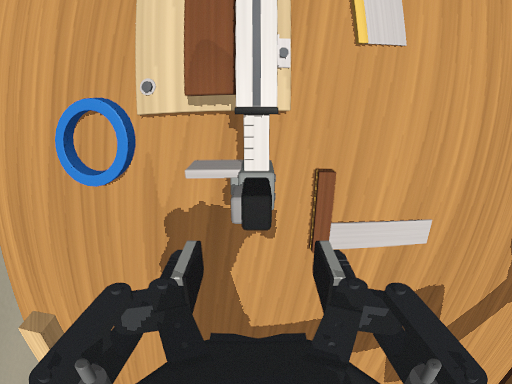

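The wrist view shows the mouth collar at row 110 (columns 236–278). The head's inner face is at about row 172, and the grip top spans columns 243–271 and about rows 192–229. It lies between the open fingers. Next I'll cast rays with the fisheye model.

Add to h.py:
```python
def wcast(f,uv,z):
    c=np.load(f);uv=np.atleast_2d(np.float64(uv));R=cv2.Rodrigues(c["r"])[0]
    q=cv2.fisheye.undistortPoints(uv[:,None],c["K"],np.zeros(4))[:,0]
    d=np.c_[q,np.ones(len(q))]@R;o=-R.T@c["t"]
    return o+d*((z-o[2])/d[:,2])[:,None]
```

Run:
```python
from h import *
im=cv2.imread("pics/w1.png")
big=cv2.resize(im[95:240,200:300],None,fx=4,fy=4,interpolation=cv2.INTER_CUBIC);cv2.imwrite("pics/w1c.png",big)
print(wcast("w1.npz",[(257,109),(237,109),(278,109)],80),wcast("w1.npz",[(257,172)],78))
print(wcast("w1.npz",[(244,192),(271,192),(244,229),(271,229)],127))
print(wcast("w1.npz",[(244,116),(270,116),(244.5,165),(270,165)],70))
```

```text
[[536.06892651 -37.77063161  80.        ]
 [552.1973594  -35.54906525  80.        ]
 [519.16227799 -40.32197683  80.        ]] [[528.39885678  15.40648038  78.        ]]
[[537.18910239  18.44351007 127.        ]
 [518.45061772  15.74807143 127.        ]
 [533.54676052  46.88797374 127.        ]
 [513.89018637  44.06669991 127.        ]]
[[546.08254304 -29.8694874   70.        ]
 [524.22189366 -33.0203345   70.        ]
 [539.88520072  12.71444031  70.        ]
 [517.69770817   9.51932701  70.        ]]
```

View pics/w1c.png

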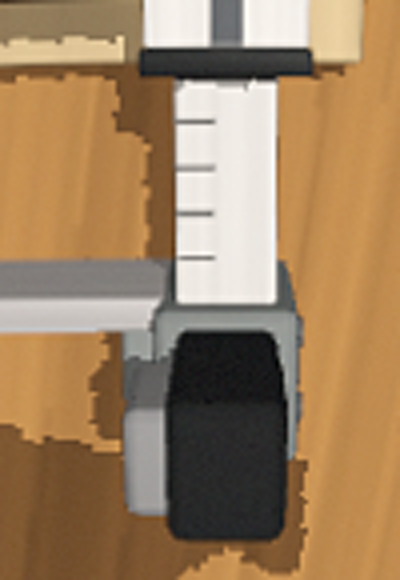

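Run:
```python
from h import *
P=[]
for i in range(4):
    arm.get_image("wrist");s=arm.read_state();P.append(s["position"])
P=np.array(P);print(P);s["position"]=P.mean(0);print(delta([526.8,32.4,104],.145+np.pi,s))
```

```text
[[524.60252641  34.45323241 200.34350861]
 [524.60144149  34.85793918 200.64455532]
 [524.59971625  35.12487572 200.7959589 ]
 [524.6286809   35.1821199  200.88853574]]
(array([ 2.8, -1.7, 96.7]), array([-0.001,  0.   ,  0.005]))
```

Emit:
jog_arm(rows={"steps":[[3, -1.7, 20, 0, 0, 0.005], [3, -1.7, 40, 0, 0, 0.005], [3, -1.7, 60, 0, 0, 0.005], [3, -1.7, 75, 0, 0, 0.005], [3, -1.7, 85, 0, 0, 0.005], [3, -1.7, 92, 0, 0, 0.005], [3, -1.7, 97, 0, 0, 0.005], [3, -1.7, 97, 0, 0, 0.005], [3, -1.7, 97, 0, 0, 0.005], [3, -1.7, 97, 0, 0, 0.005]]})

```text
clock: 2.95
position: [527.4, 31.4, 103.9]
ee_rot: [0.756, -0.655, 0.0, -0.001]
contact_force: [-0.8, -0.1, 0.3]
gripper_width: 60.2
grasp_force: 0.0
```

Run:
```python
from h import *
c=arm.get_calibration("wrist");im=arm.get_image("wrist")
np.savez("w2",K=c["K"],r=c["rvec"],t=c["tvec"]);cv2.imwrite("pics/w2.png",im)
arm.get_image("wrist");s=arm.read_state();print(s["position"],s["contact_force"],delta([526.8,32.4,104],.145+np.pi,s))
```

```text
[527.30187198  31.31775836 103.79870078] [-0.0902766   1.09950378  0.10511032] (array([-1.1,  0.3, -0.2]), array([-0.001,  0.   , -0.002]))
```

View pics/w2.png

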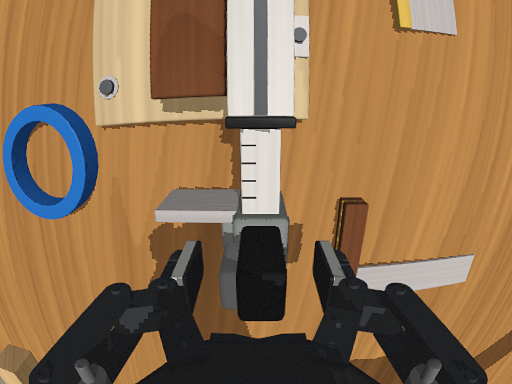

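The grip stands between the fingers. Its top spans columns 238–286, the button is at 221–238 and the pads are at about 203 and 313. I'll check the lateral centring by casting.

Run:
```python
from h import *
x=np.array([np.cos(.145),np.sin(.145),0]);y=np.array([-x[1],x[0],0])
tcp=np.array([527.3,31.3,104])
def r(uv,z):P=wcast("w2.npz",uv,z)-tcp;print(np.round(np.c_[P@x,P@y],1).tolist())
r([(241,150),(281,150),(241,210),(281,210)],70)
r([(237.5,262),(286,262),(238,318),(285,318)],127)
r([(228,119),(296,119)],80); r([(233,216),(287,216)],78)
r([(262,123)],80)
```

```text
[[9.9, -52.7], [-11.8, -52.6], [10.6, -17.7], [-12.5, -17.6]]
[[9.1, -17.9], [-10.5, -17.8], [10.0, 12.8], [-11.4, 13.0]]
[[15.7, -70.4], [-18.4, -70.4]]
[[14.7, -17.3], [-15.3, -17.2]]
[[-1.3, -68.2]]
```

Centring is within 0.5 mm, so I'll squeeze.

Emit:
jog_arm(rows={"steps":[[0, 0, 0, 0, 0, 0], [0, 0, 0, 0, 0, 0], [0, 0, 0, 0, 0, 0], [0, 0, 0, 0, 0, 0]]}, finger_gap=0)

```text
clock: 3.45
position: [526.9, 30.6, 104.5]
ee_rot: [0.756, -0.655, 0.0, 0.0]
contact_force: [-2.9, -2.9, 6.4]
gripper_width: 22.7
grasp_force: 60.3
```

Emit:
jog_arm(rows={"steps":[[0, 0, 0, 0, 0, 0], [0, 0, 0, 0, 0, 0], [0, 0, 0, 0, 0, 0], [0, 0, 0, 0, 0, 0]]})

```text
clock: 3.85
position: [526.9, 30.6, 104.5]
ee_rot: [0.756, -0.655, 0.0, 0.0]
contact_force: [-2.4, -2.4, 7.0]
gripper_width: 22.8
grasp_force: 60.2
```

Emit:
jog_arm(rows={"steps":[[-3, 0, 0, 0, 0, 0], [-10, 0, 0, 0, 0, 0], [-20, 0, 0, 0, 0, 0], [-32, 0, 0, 0, 0, 0], [-45, 0, 0, 0, 0, 0], [-60, 0, 0, 0, 0, 0], [-75, 0, 0, 0, 0, 0], [-85, 0, 0, 0, 0, 0], [-90, 0, 0, 0, 0, 0], [-90, 0, 0, 0, 0, 0]]})

```text
clock: 4.85
position: [513.8, 120.2, 104.5]
ee_rot: [0.756, -0.654, 0.0, 0.0]
contact_force: [-3.4, -3.3, 7.6]
gripper_width: 22.9
grasp_force: 60.5
```

Emit:
jog_arm(rows={"steps":[[0, 0, 0, 0, 0, 0], [0, 0, 0, 0, 0, 0], [0, 0, 0, 0, 0, 0]]})

```text
clock: 5.15
position: [513.9, 119.6, 104.5]
ee_rot: [0.756, -0.655, 0.0, 0.0]
contact_force: [-2.8, -2.9, 7.4]
gripper_width: 22.9
grasp_force: 60.6
```

Run:
```python
from h import *
arm.get_image("wrist");c=arm.get_calibration("wrist");im=arm.get_image("wrist")
np.savez("w3",K=c["K"],r=c["rvec"],t=c["tvec"]);cv2.imwrite("pics/w3.png",im);s=arm.read_state();print(s["position"],s["contact_force"])
cv2.imwrite("pics/w3c.png",cv2.resize(im[10:245,180:330],None,fx=2.5,fy=2.5,interpolation=cv2.INTER_CUBIC))
```

```text
[513.89023967 119.55265523 104.51133333] [-3.89997508 -2.84806295  6.628659  ]
```

View pics/w3c.png

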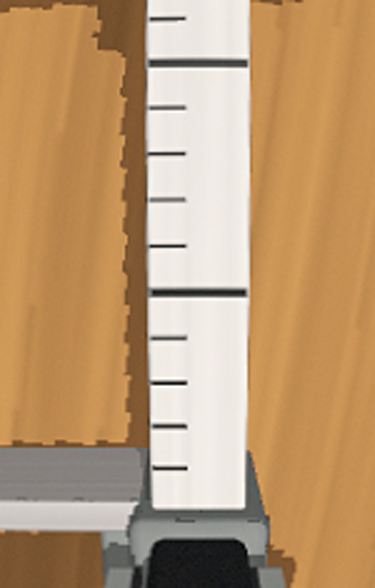

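The crop shows the arm moved freely. The long lines at 50 and 100 mm are at crop rows 292 and 63, and the mouth is above the crop. I'll work out the gap from the scale line profiles.

Run:
```python
from h import *
x=np.array([np.cos(.145),np.sin(.145),0]);y=np.array([-x[1],x[0],0])
g=cv2.imread("pics/w2.png",0);print("w2",g[112:220,247:253].mean(1).astype(int).tolist())
g=cv2.imread("pics/w3.png",0);print("w3",g[0:45,248].tolist(),g[0:20,270].tolist())
t=arm.get_image("top");cv2.imwrite("pics/t3.png",t)
cv2.imwrite("pics/t3c.png",cv2.resize(t[180:230,130:230],None,fx=8,fy=8,interpolation=cv2.INTER_CUBIC))
```

```text
w2 [224, 224, 229, 186, 86, 28, 51, 52, 48, 46, 42, 41, 39, 39, 38, 28, 6, 165, 227, 220, 219, 218, 219, 219, 219, 219, 219, 219, 219, 219, 220, 225, 184, 13, 195, 224, 220, 219, 219, 219, 219, 219, 219, 219, 219, 219, 219, 219, 221, 228, 135, 30, 186, 221, 220, 220, 219, 220, 219, 219, 220, 220, 219, 220, 220, 219, 222, 232, 60, 81, 228, 221, 220, 219, 219, 219, 219, 219, 219, 219, 219, 219, 220, 224, 194, 38, 83, 229, 221, 219, 219, 219, 219, 219, 219, 219, 219, 219, 219, 219, 221, 231, 70, 80, 81, 82, 102, 120]
w3 [62, 173, 238, 232, 231, 231, 231, 231, 231, 231, 231, 231, 231, 231, 232, 236, 199, 53, 171, 238, 233, 231, 232, 231, 231, 231, 231, 231, 231, 231, 231, 232, 234, 160, 63, 67, 91, 241, 234, 232, 232, 232, 232, 232, 232] [232, 233, 233, 233, 233, 233, 233, 233, 233, 233, 233, 233, 233, 233, 233, 232, 233, 233, 233, 232]
```

View pics/t3c.png

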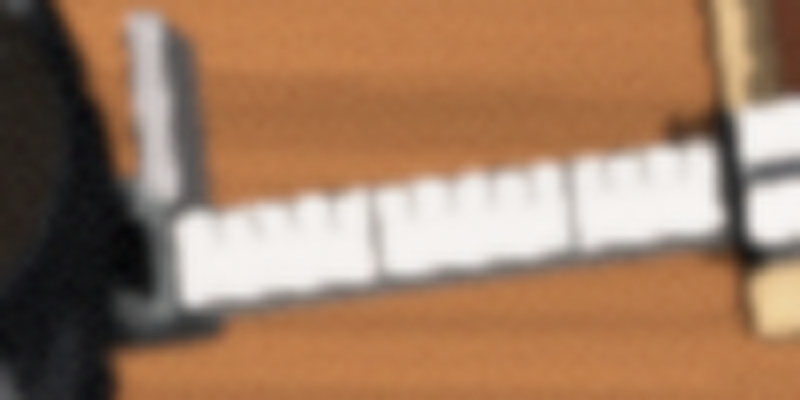

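The top crop shows long lines at columns 375 (50 mm) and 573 (100 mm), with the mouth at about 725. That puts the gap at about 138–139 mm. I'll cast the w2 rows for a more exact number.

Run:
```python
from h import *
x=np.array([np.cos(.145),np.sin(.145),0]);y=np.array([-x[1],x[0],0])
r=[128.6,145.0,162.65,180.4,197.3,213.6]
P=wcast("w2.npz",[(250,v) for v in r],70)@y;print(np.round(P-P[-1],2), 40+10*(P[1]-P[0])/((P[4]-P[1])/3))
```

```text
[-48.95 -39.99 -30.17 -20.02 -10.03   0.  ] 48.96458815152364
```

Emit:
jog_arm(rows={"steps":[[-4, 0, 0, 0, 0, 0], [-8, 0, 0, 0, 0, 0], [-10.8, 0, 0, 0, 0, 0], [-10.8, 0, 0, 0, 0, 0], [-10.8, 0, 0, 0, 0, 0], [-10.8, 0, 0, 0, 0, 0]]})

```text
clock: 5.9
position: [512.3, 130.3, 104.5]
ee_rot: [0.756, -0.655, 0.0, 0.001]
contact_force: [-2.9, -2.9, 7.5]
gripper_width: 22.9
grasp_force: 60.5
```

Run:
```python
from h import *
arm.get_image("top");A=np.mean([arm.get_image("top").astype(float) for _ in range(4)],0);np.save("t4",A)
print(arm.read_state()["position"])
g=A.mean(2)
# brightness sampled along bar axis, undistorted plane z=70
x=np.array([np.cos(.145),np.sin(.145),0]);y=np.array([-x[1],x[0],0])
O=np.array([534.2,-33,70])  # near mouth, centre line
for off in(-4,4):
    s=np.arange(-6,112,1.);uv=proj("top",O+off*x+s[:,None]*y).astype(np.float32)
    print(off,np.c_[s,cv2.remap(g.astype(np.float32),uv[:,:1],uv[:,1:],cv2.INTER_LINEAR)[:,0]].astype(int)[:,1].tolist())
```

```text
[512.32833066 130.19028392 104.5107507 ]
-4 [147, 105, 69, 60, 56, 85, 117, 156, 197, 216, 234, 239, 242, 243, 243, 243, 243, 243, 243, 243, 243, 243, 242, 242, 242, 242, 242, 242, 243, 243, 242, 242, 242, 242, 242, 242, 242, 242, 242, 242, 242, 242, 242, 242, 242, 242, 242, 242, 242, 242, 241, 240, 234, 227, 216, 203, 210, 222, 230, 237, 240, 241, 241, 241, 241, 242, 242, 241, 241, 241, 241, 242, 242, 242, 242, 242, 242, 242, 242, 242, 242, 242, 241, 242, 242, 242, 242, 241, 241, 241, 241, 241, 241, 241, 241, 241, 241, 241, 241, 241, 240, 237, 232, 218, 201, 195, 194, 204, 222, 232, 237, 239, 240, 241, 241, 241, 241, 241]
4 [107, 86, 66, 50, 64, 78, 121, 161, 194, 224, 232, 238, 237, 236, 234, 232, 233, 236, 238, 240, 240, 240, 238, 236, 233, 230, 230, 233, 236, 238, 239, 239, 238, 236, 234, 231, 230, 233, 235, 237, 239, 239, 239, 237, 235, 232, 231, 233, 235, 236, 237, 234, 230, 215, 199, 193, 191, 203, 222, 230, 235, 237, 236, 234, 231, 230, 230, 231, 235, 237, 238, 238, 236, 234, 231, 229, 231, 233, 236, 238, 238, 238, 236, 234, 231, 228, 231, 234, 237, 239, 239, 240, 238, 235, 233, 231, 232, 235, 237, 239, 239, 238, 233, 226, 216, 203, 204, 218, 228, 234, 238, 239, 239, 236, 234, 232, 231, 234]
```

Two estimates put the gap at about 149.2 and 149.6 mm, so I'll draw it 0.6 mm further and confirm.

Emit:
jog_arm(rows={"steps":[[-0.6, 0, 0, 0, 0, 0], [-0.6, 0, 0, 0, 0, 0], [-0.6, 0, 0, 0, 0, 0], [-0.6, 0, 0, 0, 0, 0], [-0.6, 0, 0, 0, 0, 0], [-0.6, 0, 0, 0, 0, 0]]})

```text
clock: 6.75
position: [512.3, 130.7, 104.5]
ee_rot: [0.756, -0.655, 0.0, 0.001]
contact_force: [-2.8, -3.7, 7.0]
gripper_width: 22.6
grasp_force: 60.6
```

Run:
```python
from h import *
im=arm.get_image("scene");cv2.imwrite("pics/s5.png",cv2.resize(im[130:270,220:400],None,fx=4,fy=4,interpolation=cv2.INTER_CUBIC))
s=arm.read_state();print(s["position"],s["clock"],s["gripper_width"])
```

```text
[512.26929866 130.7293587  104.52106135] 6.8 22.76037524259515
```

View pics/s5.png

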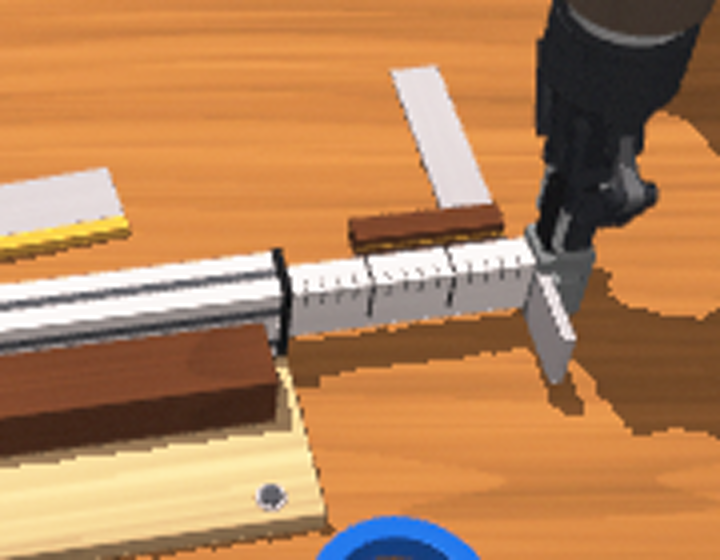

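The two outer long lines are at columns 450 and 370, so the third falls at about 290, right at the collar face. The grip is held with the button in, and nothing else has moved.

```bash
python3 -c "
from bench import arm
print(arm.job_done())"
```

```text
the job is handed in; nothing more can be done
None
```

The stop arm is drawn out to about 150 mm, with the third long line at the fence mouth; the gripper still holds the grip with the lock button squeezed in, and the job is handed in.

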